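# Load the blood-film spreader and hold it drawn at the drop mark

## Task

Set up the manual blood-film spreader: lay the slide carrier with the clean slide (not the one that already bears a red film) flat on the spreader's bed, its long edge flush against the long steel fence and its plain end (away from the blue lug) against the end stop, and let go of it. Then take the black grip of the spring-loaded spreader carriage, draw the carriage over the slide until its pointer stands at the red drop index, and finish while holding it there so that I can pipette the drop. Do not let the carriage snap back, and leave the index, the carrier with the film and the things standing around where they are.

Things in the scene. Friction and masses are not known exactly. Their poses are not given: they have to be found in the camera images.
- film_spreader: Manual blood-film spreader, fixed: blue-grey base 126 x 180 mm, its black bed 20 mm above the worktop. Origin on the worktop; base from -60 to +66 mm along its x, -105 to +75 along its y; z up. The carriage is drawn towards its +y. Behind the fence, from x = +32 mm, runs the guide rail, top at 37 mm; a paper scale strip lies along the front edge (x = -51 mm).
- nest_corner (a point): Inner corner of fence and end stop at bed height, at x = +1, y = -50 mm of the spreader, axes as the spreader's. The steel fence, 4.5 mm high, runs from here 118 mm along +y, its face looking to -x; the steel end stop, 4.5 mm high, runs 32 mm along -x, its face looking to +y. The carrier lies on the -x side of the fence and the +y side of the stop.
- clean_carrier: Slide carrier to load, about 0.06 kg: aluminium plate 32 (x) x 105 (y) x 6 mm, a clean glass slide clipped on top (clips to 8 mm), an upright blue lug at its +y end beside the slide's white label end. Origin: centre of the underside. Loaded, it has the spreader's heading: lug towards the spreader's +y, +x long edge on the fence, -y end on the stop.
- clean_carrier_lug (a point): Centre of the top of the clean carrier's lug, 28 mm above the carrier's underside and 47.5 mm from its origin along +y. The lug is 16 mm (x) x 10 mm (y) and stands 22 mm above the plate; it is the place to grip.
- edge_stop_end (a point): Lower corner of the clean carrier at its +x long edge and its -y end; meets nest_corner when loaded.
- edge_lug_end (a point): Lower corner of the clean carrier at the other end (+y) of the same +x long edge.
- film_carrier: The other carrier, alike in every size, whose slide already bears a dark red film. Leave it alone. Origin: centre of its underside.
- spreader_carriage (a joint): Travel of the carriage in m along the spreader's +y: 0 home, end 0.094. A spring draws it home: 3.4 N at home, 75 N per m more (9.4 N at 80 mm); it stays only while held. At home its arm and blade are beyond the end stop, clear of a carrier lowered onto the bed; drawn, the arm passes over the laid slide and stays short of the lug.
- carriage_grip (a point): Middle of the top of the black upright grip on the carriage, 79.5 mm above the worktop; moves with the carriage (home: x = +47, y = -76 mm of the spreader). The grip is 22 mm (spreader x) x 12 mm (spreader y) and stands 28 mm above the grey carriage block (30 x 32 mm, top 51.5 mm above the worktop).
- pointer_tip (a point): Tip of the carriage's thin black pointer over the scale strip, 28 mm above the worktop; moves with the carriage; at home at x = -50, y = -88 mm of the spreader.
- drop_index (a joint): Position of the red drop index along the scale in m, counted like the carriage's travel: when the carriage's travel equals this value, the pointer stands at the index line. Set beforehand, held by 6 N of friction; not to be moved.
- index_line (a point): White line on top of the red index (index 17 x 9 mm, 5 mm above the scale), 25.5 mm above the worktop, at the same spreader x as the pointer tip.
- sample_cup: Small clear cup 57 mm wide, 36 mm high, behind the spreader; bystander. Origin: centre of the underside.
- tube_lilac: Upright lilac-capped sample tube 16 mm wide, 74 mm high, behind the spreader; bystander. Origin: centre of the underside.
- timer: White bench timer 76 x 76 x 22 mm behind the spreader; bystander. Origin: centre of the underside.
- dropper: Standing dropper bottle with a blue cap, 36 mm wide, 99 mm high; bystander. Origin: centre of the underside.

How it is judged:
On the way, in this order (a step that is already met when the one before it is completed fails the run):
1. the clean carrier lies flush in the corner of fence and end stop, let go, with the carriage still home (x of edge_stop_end in the frame of nest_corner between -0.0025 and 0.0025 m and x of edge_lug_end in the frame of nest_corner between -0.0025 and 0.0025 m and y of edge_stop_end in the frame of nest_corner between -0.003 and 0.003 m and z of each of edge_stop_end, edge_lug_end in the frame of nest_corner below 0.002 m and angle between clean_carrier's own z axis and vertical below 0.1 rad and contact force between the fingers and clean_carrier below 0.1 N and value of joint spreader_carriage below 0.006 m), for 0.2 s.
2. the carriage is drawn out so that its pointer stands at the drop index (y of pointer_tip in the frame of index_line between -0.003 and 0.003 m), for 0.3 s.
At the end, for the whole second after the job is handed in: The carriage is held by the fingers (more than 2 N, at rest) with its pointer within 3 mm of the index line; the clean carrier lies flat on the bed, untouched by the robot and not jamming the carriage, both ends of its long edge within 2.5 mm of the fence and its end within 3 mm of the end stop (all of step 2 and velocity of joint spreader_carriage between -0.01 and 0.01 m/s and contact force between the fingers and spreader_carriage above 2 N and contact force between clean_carrier and spreader_carriage below 0.5 N and contact force between each of the arm, the fingers and clean_carrier below 0.1 N and x of edge_stop_end in the frame of nest_corner between -0.0025 and 0.0025 m and x of edge_lug_end in the frame of nest_corner between -0.0025 and 0.0025 m and y of edge_stop_end in the frame of nest_corner between -0.003 and 0.003 m and z of each of edge_stop_end, edge_lug_end in the frame of nest_corner below 0.002 m and angle between clean_carrier's own z axis and vertical below 0.1 rad); the arm keeps its last pose, push and grip.
It fails at once if the carriage snaps back on its spring (faster than 0.3 m/s) (velocity of joint spreader_carriage below -0.3 m/s).
It fails at once if the drop index is pushed from its place (distance of index_line from where it was at the start of the episode above 0.003 m).
It fails at once if the carrier with the film is disturbed (more than 10 mm) (distance of film_carrier from where it was at the start of the episode above 0.01 m).
It fails at once if a bystander is disturbed (more than 15 mm or tipped) (distance of any of sample_cup, tube_lilac, timer, dropper from where it was at the start of the episode above 0.015 m or angle between any of tube_lilac, dropper's own z axis and vertical above 0.5 rad).
It also fails if it takes over 64 s, if anything falls off the work surface, if the arm or the gripper's body presses on something with over 40 N, if the wrist force passes 120 N, or if a joint passes its speed limit or range.

## Robot

A 7-joint arm with a two-finger parallel gripper is mounted at the origin on a cart in front of the work surface, level with it; the furniture and walls round the work are solid. World frame = base frame: x ahead of the robot, y to its left, z up, the work surface at z = 0. Lengths are in m, angles in rad, forces in N, time in s.
With the tool pointing down it reaches from about 0.425 to 1.025 m from the base axis. Payload 3.6 kg.
Tool frame: the origin (TCP) lies between the finger pads; the fingertips stand 19 mm ahead of it and the grasp point (between the pads) is the TCP (ctrl.tip_reach is the distance from the TCP to the fingertips, in m); z points along the fingers, y is the line along which they close (so a half turn about z gives the same grasp; the last joint's range is limited). The gripper opens to 85 mm and grips with 20 to 120 N. Pads are 22 mm wide; open, the fingers measure 114 mm over their backs; the gripper's body (76 mm by 85 mm) begins 54 mm behind the grasp point. The pads swing forward as they close: fully open they stand 13 mm farther back than shut.
Start: joints at [-1.435, 0.591, 0.048, 1.609, -0.033, 0.943, -0.034], TCP at [0.165, 0.706, 0.25] pointing down, gripper open.
Joint ranges: [-2.69, 2.69], [-0.47, 2.24], [-1.27, 1.36], [0.19, 2.51], [-1.53, 4.68], [0.08, 2.07], [-3.09, 3.09]. Speed limits (rad/s): [2.57, 2.57, 3.14, 3.14, 3.14, 3.14, 3.14].

## Interface

Orientations are given as a rotation vector (axis times angle).
In Python, from workcell import ctrl, imaging, job, models gives the robot as it stands. The module is installed in compiled form; this text tells all that it offers.
- The arm moves only by the tool drive_tool, never from a script. Its arguments are lists of equal length, an entry for each row: "gripper": the opening, from -1 (shut) to 1 (fully open); "linear": the shift along the tool's x, y, z in mm, a list of three; "rotation": the turn, a rotation vector about the tool's x, y, z in rad, a list of three. A call has 1 to 10 rows; each row shifts and turns the commanded pose from where the row before left it, along the tool's axes as they then stand; what a row does not reach is not made up. A row lasts 1/8 s, in which the tool goes at most 62.5 mm and 10.7 degrees, less where a joint would pass 70% of its speed; a pose out of reach is approached as far as the arm can. A call with a gripper value outside its range is refused whole. The fingers move at their own pace and stop on an object; "grip_force" is the grip in N (left out, the last holds). Time passes only in rows, so rows that do not move let the fingers close. It gives the time, the measured TCP pose, the force, the opening and the grip force at its end, in the units of the state.
- ctrl.read_state(): the state, without advancing time (a new reading comes with each control period).
- imaging.capture(name): name is "side" or "top"; returns a dict with "color" (400x640x3 uint8, red, green, blue), "vertical_fov" (degrees; the focal length in pixels is half the picture's height over the tangent of half this angle, whatever the lens; pixels are square), "cx", "cy" (the principal point, pixels), "rvec" (rotation vector, rad) and "tvec" (3), from world to camera coordinates, as OpenCV has them. Camera axes: x right, y down, z forward; pixel columns grow to the right and rows downward; lengths in m; the calibration is good to about 2 mm. A picture is of the moment at which its call begins. There is no depth.
- job.job_done(): hands the job in; it is judged then, once.
Trained networks look in a picture, given as the dict that the camera call returned (one of the last four; its "shot" number tells which), for a name from the list of things; names that differ only in an ending like _2 or _b are one class to them, and where a whole thing is asked for, a point or a joint stands for the part that bears it (a point fixed in the world has none). Each returns a list of dicts, best first, with "conf" (0 to 1); they miss things now and then, are a little off and sometimes report something else, mostly with a low value. They report only what shows in the picture. A call takes as long as a camera call.
- models.spot_in(name, picture): "at" ([x, y, z] in m, in world coordinates, good to about 4 mm: the middle of the surface that is visible of it).
- models.landmark_of(name, picture): "at" ([x, y, z] in m, in world coordinates, good to about 4 mm: a listed point, or the origin of a listed thing).
The state is a dict: "clock": time; "qpos": joint angles; "qvel": joint speeds; "tau": joint torques, N m; "position": TCP position; "tool_rot": TCP orientation; "ft_force": force on the tool from outside, world axes, zero at the start; "wrist_torque": the same for the moment, N m; "width": finger opening in m; "grip_force": force on a finger pad.
Only numpy, scipy, OpenCV 4.12 (cv2) and the standard library are available. Lean on these libraries where they do the work, as an engineer would, in place of code of your own. Each camera call takes 0.05 s, during which the arm holds its last target. There are 200 camera calls.

## Working session

There is one attempt and no reset: what is moved stays moved. The work goes in short steps, Python scripts to look and compute and a tool call to move; the robot and the scene stay as the last step left them, time stands still between calls to the robot, and variables do not carry over. Pictures are saved under pics/ and viewed, at most 10 in all, crops included, and the job is handed in when it is done.

Besides the shell and the picture viewer there is one more tool, called after ">>>" as name(argument=value, ...) on one line, values as JSON. drive_tool: Moves the arm, as the interface text tells. Its arguments: {"type":"object","properties":{"gripper":{"type":"array","items":{"type":"number"}},"linear":{"type":"array","items":{"type":"array","items":{"type":"number"}}},"rotation":{"type":"array","items":{"type":"array","items":{"type":"number"}}},"grip_force":{"type":"number"}},"required":["gripper","linear","rotation"]}

```bash
mkdir -p pics; cat > h.py <<'E'
import numpy as np, cv2
from workcell import ctrl, imaging, job, models
def proj(p,P):
    f=200/np.tan(np.radians(p["vertical_fov"])/2)
    K=np.array([[f,0,p["cx"]],[0,f,p["cy"]],[0,0,1]])
    return cv2.projectPoints(np.array(P,float).reshape(-1,3),np.array(p["rvec"],float),np.array(p["tvec"],float),K,None)[0].reshape(-1,2)
def ray(p,uv,z):
    f=200/np.tan(np.radians(p["vertical_fov"])/2)
    R=cv2.Rodrigues(np.array(p["rvec"],float))[0];c=-R.T@np.array(p["tvec"],float)
    uv=np.atleast_2d(uv).astype(float)
    d=np.c_[(uv-[p["cx"],p["cy"]])/f,np.ones(len(uv))]@R
    return c+d*((z-c[2])/d[:,2])[:,None]
def save(p,n): cv2.imwrite(f"pics/{n}.png",p["color"][:,:,::-1])
E
cat > a.py <<'E'
from h import *
np.set_printoptions(precision=4,suppress=True)
s=ctrl.read_state();print(s["position"],s["tool_rot"],s["clock"],s["width"])
for n in ("top","side"):
    p=imaging.capture(n);save(p,n+"0");print(n,p["vertical_fov"],p["rvec"],p["tvec"])
    for m in "film_spreader nest_corner clean_carrier clean_carrier_lug edge_stop_end edge_lug_end film_carrier carriage_grip pointer_tip index_line sample_cup tube_lilac timer dropper".split():
        for r in models.landmark_of(m,p)[:2]: print(m,np.array(r["at"]),round(r["conf"],2),proj(p,r["at"])[0].round())
E
python3 a.py
```

```text
[0.1649 0.7052 0.2492] [-0.36   -3.1208  0.0035] 0.0 0.0854830599338987
top 51.28189409569141 [ 2.1964 -2.2132  0.0698] [0.0202 0.5322 1.0856]
film_spreader [ 0.4822 -0.065  -0.0002] 0.84 [353. 213.]
nest_corner [ 0.4745 -0.1136  0.0213] 0.95 [372. 216.]
clean_carrier [ 0.4409 -0.3562  0.0021] 0.95 [462. 228.]
clean_carrier_lug [ 0.4513 -0.3066  0.0306] 0.67 [447. 224.]
edge_stop_end [ 0.444  -0.4005  0.0024] 0.79 [479. 227.]
edge_lug_end [ 0.4701 -0.305  -0.0016] 0.88 [443. 217.]
film_carrier [0.4666 0.3004 0.0018] 0.56 [215. 220.]
carriage_grip [ 0.5176 -0.1503  0.0833] 0.66 [390. 199.]
pointer_tip [ 0.4146 -0.1453  0.0306] 0.79 [385. 239.]
index_line [ 0.5157 -0.1506  0.0822] 0.54 [390. 199.]
index_line [ 0.4269 -0.0846  0.0273] 0.43 [362. 235.]
sample_cup [ 0.6701 -0.1821  0.004 ] 0.89 [396. 143.]
tube_lilac [ 0.639  -0.1202 -0.0037] 0.61 [373. 155.]
tube_lilac [ 0.4272 -0.0849  0.0259] 0.16 [362. 234.]
timer [ 0.6702  0.0668 -0.0016] 0.57 [303. 144.]
dropper [ 0.6586  0.1484 -0.0018] 0.72 [273. 148.]
dropper [ 0.4129 -0.1418  0.0301] 0.38 [384. 240.]
side 56.14836925384586 [ 1.9
[... 340 characters left out ...]
dge_stop_end [ 0.4415 -0.4101 -0.0006] 0.95 [388. 350.]
edge_lug_end [ 0.473  -0.3082 -0.0007] 0.88 [368. 308.]
film_carrier [ 0.4703  0.2981 -0.    ] 0.75 [257. 195.]
carriage_grip [ 0.4389 -0.3512  0.0021] 0.69 [367. 327.]
carriage_grip [ 0.5149 -0.1525  0.0794] 0.66 [344. 233.]
pointer_tip [ 0.4145 -0.1544  0.026 ] 0.96 [306. 266.]
pointer_tip [ 0.6353 -0.1266 -0.0007] 0.62 [378. 243.]
index_line [ 0.4257 -0.0867  0.0271] 0.58 [297. 249.]
sample_cup [ 0.6644 -0.1802  0.0007] 0.78 [400. 250.]
tube_lilac [ 0.6364 -0.1277 -0.0037] 0.53 [378. 244.]
timer [ 0.6736  0.0663 -0.0009] 0.75 [349. 209.]
dropper [0.6605 0.1482 0.0024] 0.55 [331. 199.]
dropper [ 0.4669 -0.3077 -0.0031] 0.2 [365. 310.]
```

```bash
python3 - <<'E'
import cv2
a=cv2.imread("pics/top0.png");cv2.imwrite("pics/top0c.png",cv2.resize(a[130:270,330:510],None,fx=4.4,fy=4.2,interpolation=2))
E
```

```text
(no output)
```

View pics/top0.png

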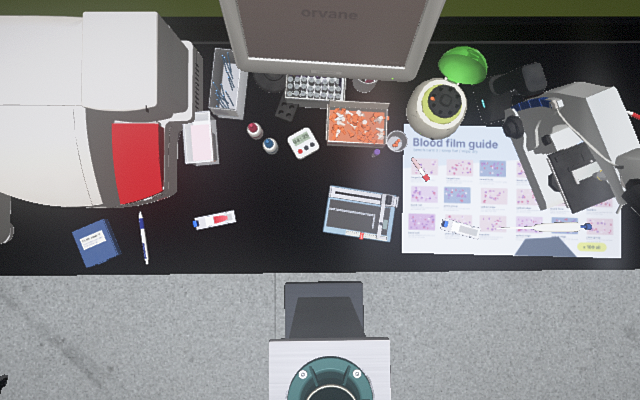

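View pics/side0.png

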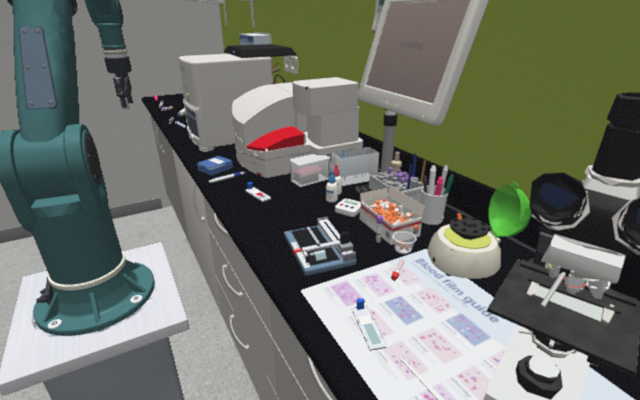

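View pics/top0c.png

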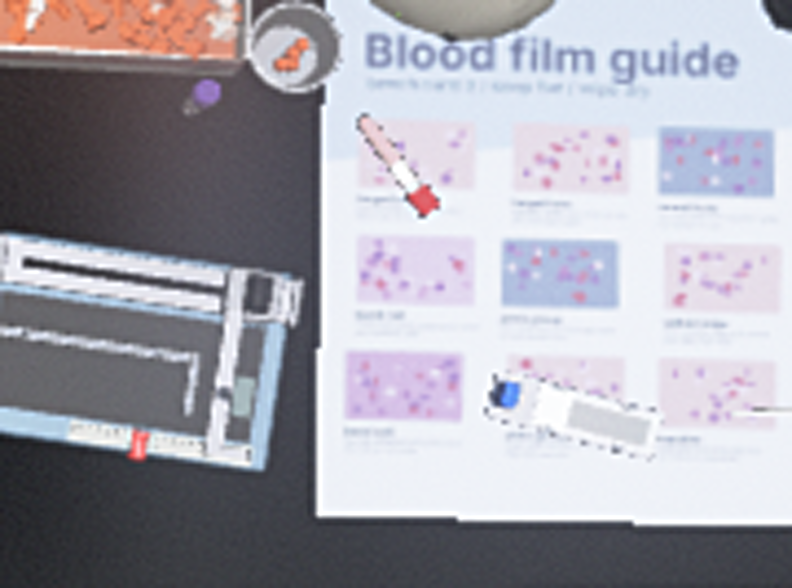

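The top view shows the spreader at about (360,213). Its carriage is home at (388,200) to (385,238) and the red index is at (362,236). The clean carrier lies at (462,228) with its blue lug to the left at (446,223). The film carrier at (214,220) is well clear. Next I'll refine the poses with a rigid fit.

```bash
cat > fit.py <<'E'
from h import *
from scipy.optimize import least_squares
np.set_printoptions(precision=4,suppress=True)
SP=dict(film_spreader=(0,0,0),nest_corner=(1,-50,20),carriage_grip=(47,-76,79.5),pointer_tip=(-50,-88,28))
CA=dict(clean_carrier=(0,0,0),clean_carrier_lug=(0,47.5,28),edge_stop_end=(16,-52.5,0),edge_lug_end=(16,52.5,0))
def T(q,P):
    c,s=np.cos(q[2]),np.sin(q[2]);P=np.atleast_2d(P)
    return np.c_[q[0]+c*P[:,0]-s*P[:,1],q[1]+s*P[:,0]+c*P[:,1],P[:,2]]
def fit(M,obs,x0,z0=0):
    A=np.array([M[n] for n,_ in obs])/1e3;B=np.array([b for _,b in obs])
    r=least_squares(lambda q:(T(q,A)-B)[:,:2].ravel(),x0,loss="soft_l1",f_scale=.004)
    res=(T(r.x,A)-B)
    return r.x,res
def collect(names,n,cams=("top","side"),guess=None,rad=.03):
    O=[]
    for k in range(n):
        for c in cams:
            p=imaging.capture(c)
            for m in names:
                L=[r for r in models.landmark_of(m,p) if r["conf"]>.3]
                if guess is not None and m in guess: L=[r for r in L if np.linalg.norm(np.array(r["at"])-guess[m])<rad]
                if L: O.append((m,np.array(L[0]["at"]),c))
    return O
E
cat > b.py <<'E'
from fit import *
g={n:T([.482,-.065,-.11],np.array(v)/1e3)[0] for n,v in SP.items()}
g.update({n:T([.44,-.354,-.28],np.array(v)/1e3)[0] for n,v in CA.items()})
g["index_line"]=np.array([.426,-.085,.027])
O=collect(list(g),3,guess=g)
for n in g:
    for c in("top","side"):
        a=[o[1] for o in O if o[0]==n and o[2]==c]
        if a: print(n,c,np.mean(a,0),np.std(a,0),len(a))
qs,r=fit(SP,[o[:2] for o in O if o[0] in SP],[.482,-.065,-.11]);print("spreader",qs,np.degrees(qs[2]),r.std(0))
qc,r=fit(CA,[o[:2] for o in O if o[0] in CA],[.44,-.354,-.28]);print("carrier",qc,np.degrees(qc[2]),r.std(0))
np.save("q.npy",[qs,qc])
im=[]
for c in("top","side"):
    p=imaging.capture(c);save(p,c+"1")
    base=T(qs,np.array([(-60,-105,0),(66,-105,0),(66,75,0),(-60,75,0)])/1e3)
    fen=T(qs,np.array([(-31,-50,24.5),(1,-50,24.5),(1,68,24.5)])/1e3)
    car=T(qc,np.array([(-16,-52.5,6),(16,-52.5,6),(16,52.5,6),(-16,52.5,6)])/1e3)
    lug=T(qc,np.array([(-8,42.5,28),(8,42.5,28),(8,52.5,28),(-8,52.5,28)])/1e3)
    x0,y0,w,h=(315,175,175,75) if c=="top" else (270,200,140,160)
    k=800//w if c=="top" else 3
    a=cv2.resize(p["color"][y0:y0+h,x0:x0+w,::-1],None,fx=k,fy=k,interpolation=cv2.INTER_CUBIC)
    for P,cl,col in((base,1,(0,255,0)),(fen,0,(0,255,255)),(car,1,(0,0,255)),(lug,1,(255,0,255))):
        cv2.polylines(a,[np.int32(((proj(p,P)+.5-[x0,y0])*k).round())],bool(cl),col,1)
    cv2.imwrite(f"pics/ov_{c}.png",a);im.append(a)
H=sum(i.shape[0] for i in im)
W=max(i.shape[1] for i in im);o=np.zeros((im[0].shape[0],W,3),np.uint8);
print([i.shape for i in im],ctrl.read_state()["clock"],ctrl.tip_reach)
E
python3 b.py
```

```text
film_spreader top [ 0.4835 -0.0654  0.0011] [0.001  0.0015 0.    ] 2
film_spreader side [ 0.4833 -0.0663 -0.0002] [0.001  0.0015 0.0011] 3
nest_corner top [ 0.4772 -0.1136  0.0219] [0.0011 0.0008 0.0022] 3
nest_corner side [ 0.4729 -0.1183  0.0201] [0.0019 0.0017 0.0012] 3
carriage_grip top [ 0.5146 -0.1517  0.0821] [0.0005 0.001  0.0004] 2
carriage_grip side [ 0.5142 -0.1496  0.0815] [0.0011 0.0013 0.0025] 3
pointer_tip top [ 0.4147 -0.1413  0.0322] [0.0003 0.0012 0.002 ] 3
pointer_tip side [ 0.4167 -0.1491  0.0268] [0.0004 0.0009 0.0001] 2
clean_carrier top [ 0.4403 -0.3543  0.003 ] [0.0009 0.0008 0.0005] 3
clean_carrier side [ 0.4388 -0.3528  0.001 ] [0.0029 0.0011 0.0004] 2
clean_carrier_lug top [ 0.454  -0.3073  0.0291] [0.0006 0.0005 0.0008] 3
clean_carrier_lug side [ 0.4552 -0.3064  0.0276] [0.0013 0.0019 0.0014] 3
edge_stop_end top [ 0.4438 -0.4014  0.002 ] [0.0005 0.0002 0.0015] 3
edge_stop_end side [ 0.4405 -0.4062  0.0001] [0.0016 0.0004 0.0007] 3
edge_lug_end top [ 0.4702 -0.3036 -0.0005] [0.0007 0.001  0.0013] 3
edge_lug_end side [ 0.4686 -0.307  -0.0012] [0.0009 0.0015 0.0024] 3
index_line top [ 0.4265 -0.0842  0.027 ] [0.0014 0.0021 0.0019] 3
index_line side [ 0.427  -0.0852  0.024 ] [0.0011 0.0002 0.0006] 3
spreader [ 0.4832 -0.0666 -0.2   ] -11.461499994665392 [0.0018 0.0028 0.0022]
carrier [ 0.4407 -0.3518 -0.2721] -15.592341852406811 [0.0019 0.0026 0.0019]
[(300, 700, 3), (480, 420, 3)] 4.6 0.019
```

View pics/ov_top.png

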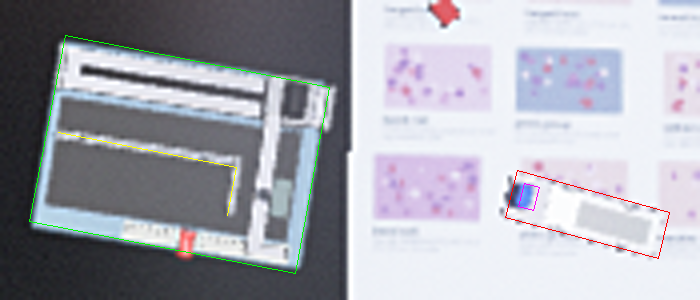

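View pics/ov_side.png

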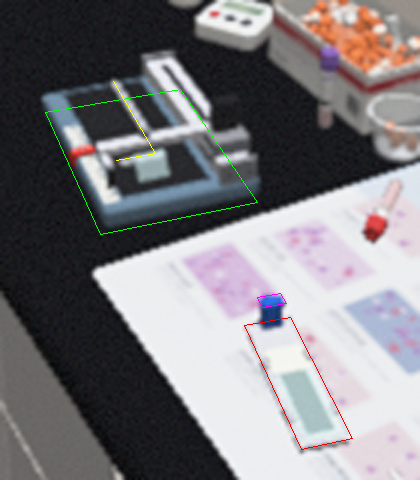

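The overlays agree with the picture to within 1–2 px: base (green), fence (yellow) and carrier (red). Heading matters most for the fit, so I'll measure it from image lines.

```bash
cat > ln.py <<'E'
from fit import *
p=imaging.capture("top");qs,qc=np.load("q.npy")
g=cv2.cvtColor(p["color"],cv2.COLOR_RGB2GRAY)
d=cv2.createLineSegmentDetector(cv2.LSD_REFINE_ADV,scale=1.0)
for nm,(x0,y0,x1,y1),z,lo in(("spr",(318,180,402,248),.03,9),("car",(438,215,485,242),.006,7)):
    k=4;c=cv2.resize(g[y0:y1,x0:x1],None,fx=k,fy=k,interpolation=cv2.INTER_CUBIC)
    L=d.detect(c)[0][:,0]/k
    for l in L:
        n=np.hypot(l[2]-l[0],l[3]-l[1])
        if n<lo: continue
        a,b=ray(p,[(l[0]+x0-.375,l[1]+y0-.375),(l[2]+x0-.375,l[3]+y0-.375)],z)
        v=b-a;ang=np.degrees(np.arctan2(-v[0],v[1]))
        ang=(ang+45)%90-45
        print(nm,round(n,1),"yaw",round(ang,1),"along y" if abs(v[1])>abs(v[0]) else "along x",(a[:2]*1e3).round(),(b[:2]*1e3).round())
E
python3 ln.py
```

```text
spr 19.2 yaw -9.1 along y [527. -64.] [535. -15.]
spr 46.3 yaw -9.4 along y [541. -14.] [ 522. -133.]
spr 27.4 yaw -9.0 along y [ 516. -134.] [527. -63.]
spr 46.3 yaw -9.3 along x [555.  -2.] [436.  17.]
spr 37.3 yaw -9.0 along y [436.  17.] [421. -78.]
spr 26.9 yaw -9.4 along y [420. -86.] [ 408. -155.]
spr 16.8 yaw -9.0 along x [451.   9.] [494.   2.]
spr 10.2 yaw -9.1 along y [441. -50.] [445. -24.]
spr 35.1 yaw -9.2 along x [ 408. -156.] [ 498. -170.]
spr 49.6 yaw -9.3 along y [521.  -3.] [ 500. -130.]
spr 12.1 yaw -10.2 along y [ 429. -121.] [434. -90.]
spr 9.9 yaw -9.2 along x [ 498. -159.] [ 472. -155.]
spr 34.5 yaw -1.0 along x [ 483. -186.] [ 393. -184.]
car 10.6 yaw -16.9 along y [ 449. -350.] [ 441. -376.]
car 10.2 yaw -16.1 along y [ 425. -370.] [ 433. -344.]
```

```bash
cat > go.py <<'E'
# usage: go.py x y z yawdeg(of tool y axis from world y)  -> total shift in tool axes mm, and rotation about tool
import sys
from h import *
from scipy.spatial.transform import Rotation as Ro
def tgt(yaw):
    a=np.radians(yaw);y=np.array([-np.sin(a),np.cos(a),0]);z=np.array([0,0,-1.]);return np.c_[np.cross(y,z),y,z]
s=ctrl.read_state();R=Ro.from_rotvec(s["tool_rot"]).as_matrix();p=np.array(s["position"])
print("now",p.round(4),"yaw",np.degrees(np.arctan2(-R[0,1],R[1,1])).round(2),"z",R[:,2].round(3),"F",np.round(s["ft_force"],1),"w",round(s["width"],4),"t",round(s["clock"],2))
v=list(map(float,sys.argv[1:]))
for i in range(0,len(v),4):
    q=np.array(v[i:i+3]);Rt=tgt(v[i+3]);print("shift mm",(R.T@(q-p)*1e3).round(1),"rot",Ro.from_matrix(R.T@Rt).as_rotvec().round(4));p,R=q,Rt
E
python3 go.py .42 .30 .249 -13.2 .46 0 .25 -16.2 .454 -.3065 .16 -16.2 .454 -.3065 .032 -16.2
```

```text
now [0.1651 0.706  0.2503] yaw -13.17 z [ 0. -0. -1.] F [0.6 0.3 0.7] w 0.0853 t 4.65
shift mm [-340.6 -337.2    1.3] rot [-0.      0.      0.0006]
shift mm [-107.4 -282.9   -1. ] rot [0.     0.     0.0524]
shift mm [ -79.7 -296.    90. ] rot [0. 0. 0.]
shift mm [  0.   0. 128.] rot [0. 0. 0.]
```

>>> drive_tool(gripper=[1,1,1,1,1,1,1,1,1], linear=[[-38,-37.5,0],[-38,-37.5,0],[-38,-37.5,0],[-38,-37.5,0],[-38,-37.5,0],[-38,-37.5,0],[-38,-37.5,0],[-38,-37.5,0],[-36,-37,0]], rotation=[[0,0,0],[0,0,0],[0,0,0],[0,0,0],[0,0,0],[0,0,0],[0,0,0],[0,0,0],[0,0,0]])

```text
clock: 5.78
position: [0.4206, 0.2989, 0.2507]
tool_rot: [0.36, 3.12, 0.001]
ft_force: [0.8, -0.1, -1.1]
width: 0.0857
grip_force: 0.0
```

>>> drive_tool(gripper=[1,1,1,1,1,1], linear=[[-18,-47,0],[-18,-47,0],[-18,-47,0],[-18,-47,0],[-18,-47,0],[-17,-47,0]], rotation=[[0,0,0],[0,0,0],[0,0,0],[0,0,0],[0,0,0],[0,0,0.05]])

```text
clock: 6.52
position: [0.4599, -0.0002, 0.2508]
tool_rot: [0.44, 3.109, 0.001]
ft_force: [0.1, -0.8, -0.1]
width: 0.0853
grip_force: 0.0
```

>>> drive_tool(gripper=[1,1,1,1,1,1], linear=[[-13,-49,0],[-13,-49,0],[-13,-49,10],[-13,-49,15],[-13,-49,25],[-13,-49,40]], rotation=[[0,0,0],[0,0,0],[0,0,0],[0,0,0],[0,0,0],[0,0,0]])

```text
clock: 7.28
position: [0.4547, -0.3034, 0.162]
tool_rot: [0.437, 3.107, -0.002]
ft_force: [1.0, 1.1, -0.2]
width: 0.0853
grip_force: 0.0
```

```bash
python3 go.py .454 -.3065 .10 -16.2 .454 -.3065 .031 -16.2
```

```text
now [ 0.4547 -0.3034  0.162 ] yaw -16.01 z [ 0.004 -0.002 -1.   ] F [ 1.   1.1 -0.2] w 0.0853 t 7.28
shift mm [ 0.1 -3.1 62. ] rot [-0.0008  0.0045  0.0034]
shift mm [ 0.  0. 69.] rot [0. 0. 0.]
```

>>> drive_tool(gripper=[1,1,1,1,0,-0.4,-1,-1,-1,-1], linear=[[0,-3,30],[0,0,40],[0,0,40],[0,0,20],[0,0,0],[0,0,0],[0,0,0],[0,0,0],[0,0,0],[0,0,0]], rotation=[[0,0,0],[0,0,0],[0,0,0],[0,0,0],[0,0,0],[0,0,0],[0,0,0],[0,0,0],[0,0,0],[0,0,0]], grip_force=50)

```text
clock: 8.52
position: [0.453, -0.3042, 0.0326]
tool_rot: [0.438, 3.109, -0.001]
ft_force: [-0.6, 1.0, 5.7]
width: 0.0083
grip_force: 50.1
```

```bash
python3 go.py .454 -.3065 .031 -16.2
```

```text
now [ 0.453  -0.3042  0.0326] yaw -16.02 z [ 0.002 -0.001 -1.   ] F [-0.6  1.   5.7] w 0.0083 t 8.53
shift mm [-1.6 -1.9  1.7] rot [-0.0003  0.0017  0.0031]
```

>>> drive_tool(gripper=[-1,-1,-1,-1], linear=[[0,0,-10],[0,0,-40],[0,0,-40],[0,0,-30]], rotation=[[0,0,0],[0,0,0],[0,0,0],[0,0,0]])

```text
clock: 9.02
position: [0.4525, -0.304, 0.1537]
tool_rot: [0.438, 3.11, -0.001]
ft_force: [0.2, 0.2, -1.0]
width: 0.0087
grip_force: 49.3
```

```bash
cat > sp.py <<'E'
import sys,numpy as np
q=[.482,-.0657,np.radians(-9.2)]
x,y=float(sys.argv[1])/1e3,float(sys.argv[2])/1e3;c,s=np.cos(q[2]),np.sin(q[2])
print(round(q[0]+c*x-s*y,4),round(q[1]+s*x+c*y,4))
E
python3 go.py $(python3 sp.py -19 56) .15 -9.2
python3 - <<'E'
from h import *
p=imaging.capture("side");save(p,"g0")
a=cv2.resize(p["color"][180:360,270:430,::-1],None,fx=3,fy=3,interpolation=2);cv2.imwrite("pics/g0c.png",a)
E
```

```text
now [ 0.4525 -0.304   0.1537] yaw -16.03 z [ 0.001 -0.001 -1.   ] F [ 0.2  0.2 -1. ] w 0.0087 t 9.03
shift mm [ 63.  290.5   3.5] rot [-0.0003  0.0014 -0.1193]
```

View pics/g0c.png

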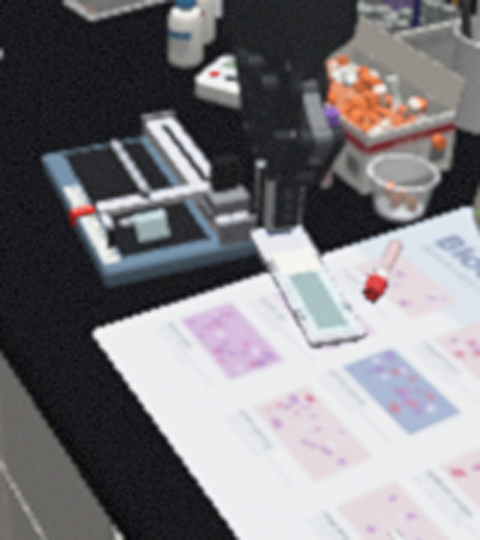

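The carrier is held by its lug and level, with the slide facing the camera at crop (310,290). Next, move it over the spreader.

>>> drive_tool(gripper=[-1,-1,-1,-1,-1,-1,-1,-1,-1], linear=[[4,20,0],[9,40,0],[10,45,0],[10,45,0],[10,45,0],[9,45,0],[7,35,0],[4,15.5,3.5],[0,0,0]], rotation=[[0,0,0],[0,0,0],[0,0,0],[0,0,0],[0,0,0],[0,0,0],[0,0,0],[0,0,-0.12],[0,0,0]])

```text
clock: 10.2
position: [0.4702, -0.0046, 0.1468]
tool_rot: [-0.244, -3.128, -0.001]
ft_force: [0.2, -0.2, -0.6]
width: 0.0089
grip_force: 49.3
```

```bash
cat > c.py <<'E'
from fit import *
import sys
# carrier in grip: landmarks
s=ctrl.read_state();print(np.array(s["position"]),s["clock"])
O=collect(["clean_carrier","clean_carrier_lug","edge_stop_end","edge_lug_end","nest_corner","film_spreader"],2)
for o in O: print(o[2],o[0],o[1])
E
python3 c.py; python3 go.py $(python3 sp.py -19 56) .15 -9.2
```

```text
[ 0.4702 -0.0046  0.1468] 10.2
top edge_stop_end [ 0.474  -0.1002  0.1147]
top nest_corner [ 0.6698 -0.1783  0.0046]
side clean_carrier [ 0.4642 -0.0542  0.1153]
side clean_carrier_lug [ 0.4776 -0.0089  0.1446]
side edge_stop_end [ 0.4719 -0.1099  0.1148]
side edge_lug_end [ 0.4166 -0.1511  0.0275]
side nest_corner [ 0.4718 -0.1142  0.022 ]
side film_spreader [ 0.483  -0.065   0.0021]
top edge_stop_end [ 0.6717 -0.1788  0.0011]
top nest_corner [ 0.4787 -0.1118  0.0231]
side clean_carrier [ 0.4643 -0.0574  0.1159]
side clean_carrier_lug [ 0.475  -0.0096  0.144 ]
side edge_stop_end [ 0.4749 -0.1069  0.1154]
side edge_lug_end [ 0.4877 -0.0077  0.1115]
side nest_corner [ 0.6664 -0.1823  0.0009]
side film_spreader [ 0.4818 -0.065   0.0016]
now [ 0.4721 -0.0073  0.1481] yaw -9.15 z [ 0. -0. -1.] F [ 0.8  0.5 -0.5] w 0.0087 t 11.6
shift mm [-0.1 -0.  -1.9] rot [-0.      0.      0.0009]
```

>>> drive_tool(gripper=[-1,-1,-1,-1,-1,-1,-1], linear=[[0,0,25],[0,0,30],[0,0,25],[0,0,8],[0,0,3],[0,0,2],[0,0,0]], rotation=[[0,0,0],[0,0,0],[0,0,0],[0,0,0],[0,0,0],[0,0,0],[0,0,0]])

```text
clock: 12.48
position: [0.4725, -0.0073, 0.0557]
tool_rot: [0.25, 3.13, 0.0]
ft_force: [0.3, 0.0, -0.6]
width: 0.0088
grip_force: 49.2
```

```bash
python3 go.py $(python3 sp.py -19 56) .0526 -9.2
```

```text
now [ 0.4725 -0.0073  0.0557] yaw -9.15 z [ 0.001  0.    -1.   ] F [ 0.3  0.  -0.6] w 0.0088 t 12.47
shift mm [ 0.3 -0.1  3.1] rot [0.0002 0.0012 0.0009]
```

>>> drive_tool(gripper=[-1,-1,-1,-1], linear=[[0,0,1],[0,0,1],[0,0,1],[0,0,0]], rotation=[[0,0,0],[0,0,0],[0,0,0],[0,0,0]])

```text
clock: 12.98
position: [0.4721, -0.0073, 0.0526]
tool_rot: [0.251, 3.131, 0.001]
ft_force: [-1.5, -0.0, 6.2]
width: 0.0085
grip_force: 50.1
```

>>> drive_tool(gripper=[-1,-1], linear=[[0,0,0.5],[0,0,0]], rotation=[[0,0,0],[0,0,0]])

```text
clock: 13.22
position: [0.4721, -0.0073, 0.0526]
tool_rot: [0.251, 3.131, 0.001]
ft_force: [-1.3, 0.5, 11.3]
width: 0.0086
grip_force: 50.8
```

>>> drive_tool(gripper=[-1,-1,-1,-1,-1,-1], linear=[[0,0,-0.8],[0,-1,0],[0,-1,0],[0,-1,0],[0,-1,0],[0,0,0]], rotation=[[0,0,0],[0,0,0],[0,0,0],[0,0,0],[0,0,0],[0,0,0]])

```text
clock: 13.98
position: [0.4722, -0.0102, 0.0526]
tool_rot: [0.249, 3.131, 0.002]
ft_force: [0.6, 2.3, 5.3]
width: 0.0085
grip_force: 50.0
```

>>> drive_tool(gripper=[-1,-1], linear=[[0,-1,0],[0,0,0]], rotation=[[0,0,0],[0,0,0]])

```text
clock: 14.22
position: [0.4721, -0.0113, 0.0526]
tool_rot: [0.249, 3.13, 0.002]
ft_force: [0.2, 2.7, 6.2]
width: 0.0085
grip_force: 50.0
```

>>> drive_tool(gripper=[-1,-1], linear=[[0,-1,0],[0,0,0]], rotation=[[0,0,0],[0,0,0]])

```text
clock: 14.48
position: [0.472, -0.0123, 0.0526]
tool_rot: [0.249, 3.13, 0.002]
ft_force: [0.5, 3.0, 5.4]
width: 0.0086
grip_force: 50.0
```

>>> drive_tool(gripper=[-1,-1], linear=[[0,-1,0],[0,0,0]], rotation=[[0,0,0],[0,0,0]])

```text
clock: 14.72
position: [0.4719, -0.0133, 0.0526]
tool_rot: [0.249, 3.13, 0.002]
ft_force: [0.4, 3.5, 5.9]
width: 0.0084
grip_force: 50.0
```

>>> drive_tool(gripper=[-1,-1], linear=[[0,-1,0],[0,0,0]], rotation=[[0,0,0],[0,0,0]])

```text
clock: 14.98
position: [0.4717, -0.0143, 0.0526]
tool_rot: [0.249, 3.13, 0.002]
ft_force: [1.7, 2.6, 5.3]
width: 0.0087
grip_force: 50.0
```

>>> drive_tool(gripper=[-1,-1], linear=[[0,-1,0],[0,0,0]], rotation=[[0,0,0],[0,0,0]])

```text
clock: 15.22
position: [0.4717, -0.0149, 0.0526]
tool_rot: [0.248, 3.13, 0.002]
ft_force: [-0.2, 4.0, 4.9]
width: 0.009
grip_force: 50.0
```

>>> drive_tool(gripper=[-1,-1], linear=[[0,-0.7,0],[0,0,0]], rotation=[[0,0,0],[0,0,0]])

```text
clock: 15.48
position: [0.4716, -0.015, 0.0526]
tool_rot: [0.247, 3.13, 0.003]
ft_force: [0.5, 4.9, 4.7]
width: 0.0085
grip_force: 50.0
```

>>> drive_tool(gripper=[-1,-1,-1], linear=[[-1,0,0],[-1,0,0],[0,0,0]], rotation=[[0,0,0],[0,0,0],[0,0,0]])

```text
clock: 15.85
position: [0.4717, -0.015, 0.0526]
tool_rot: [-0.247, -3.13, -0.004]
ft_force: [-2.3, 6.7, 8.0]
width: 0.0085
grip_force: 50.5
```

>>> drive_tool(gripper=[-1,-1], linear=[[-1,0,0],[0,0,0]], rotation=[[0,0,0],[0,0,0]])

```text
clock: 16.1
position: [0.4718, -0.015, 0.0526]
tool_rot: [-0.247, -3.128, -0.004]
ft_force: [-2.9, 7.1, 10.1]
width: 0.0087
grip_force: 50.7
```

>>> drive_tool(gripper=[-1,-1], linear=[[-1,0,0],[0,0,0]], rotation=[[0,0,0],[0,0,0]])

```text
clock: 16.35
position: [0.4718, -0.015, 0.0526]
tool_rot: [-0.246, -3.126, -0.005]
ft_force: [-3.7, 7.1, 11.1]
width: 0.0086
grip_force: 50.9
```

>>> drive_tool(gripper=[-1,-1,-1], linear=[[0,2,0],[0,0,-0.8],[0,0,0]], rotation=[[0,0,0],[0,0,0],[0,0,0]])

```text
clock: 16.73
position: [0.4744, -0.0154, 0.0529]
tool_rot: [-0.251, -3.131, -0.0]
ft_force: [-0.6, 1.8, -0.3]
width: 0.0087
grip_force: 49.3
```

```bash
python3 go.py $(python3 sp.py -15 50) .0526 -9.2
```

```text
now [ 0.4744 -0.0154  0.0529] yaw -9.16 z [-0.001  0.    -1.   ] F [-0.6  1.8 -0.3] w 0.0087 t 16.73
shift mm [-0.5  1.6  0.3] rot [ 0.0001 -0.0009  0.0007]
```

>>> drive_tool(gripper=[-1,-1,-1], linear=[[-1,0,0],[0,0,0],[0,0,0]], rotation=[[0,0,0],[0,0,0],[0,0,0]])

```text
clock: 17.1
position: [0.4746, -0.0154, 0.0529]
tool_rot: [-0.25, -3.129, -0.0]
ft_force: [-2.7, 3.0, -0.9]
width: 0.0085
grip_force: 49.2
```

>>> drive_tool(gripper=[-1,-1,-1], linear=[[-1,0,0],[0,0,0],[0,0,0]], rotation=[[0,0,0],[0,0,0],[0,0,0]])

```text
clock: 17.48
position: [0.4747, -0.0154, 0.0529]
tool_rot: [-0.25, -3.127, -0.001]
ft_force: [-4.9, 3.7, 0.2]
width: 0.0085
grip_force: 49.4
```

>>> drive_tool(gripper=[-1,-1,-1], linear=[[-1,0,0],[0,0,0],[0,0,0]], rotation=[[0,0,0],[0,0,0],[0,0,0]])

```text
clock: 17.85
position: [0.4748, -0.0154, 0.0529]
tool_rot: [-0.249, -3.126, -0.001]
ft_force: [-5.6, 4.1, 1.2]
width: 0.0084
grip_force: 49.6
```

>>> drive_tool(gripper=[-1,-1,-1], linear=[[1.5,0.5,0.5],[0.5,0.5,0.3],[0,0,0]], rotation=[[0,0,0],[0,0,0],[0,0,0]])

```text
clock: 18.23
position: [0.4746, -0.0153, 0.0527]
tool_rot: [-0.251, -3.129, 0.001]
ft_force: [-5.3, 1.7, 5.7]
width: 0.0087
grip_force: 50.1
```

>>> drive_tool(gripper=[-0.6,-0.5,-0.4,-0.2,-0.2], linear=[[0,0,0],[0,0,0],[0,0,0],[0,0,0],[0,0,0]], rotation=[[0,0,0],[0,0,0],[0,0,0],[0,0,0],[0,0,0]])

```text
clock: 18.85
position: [0.4761, -0.0148, 0.0524]
tool_rot: [0.251, 3.131, -0.0]
ft_force: [-0.0, 0.1, 0.4]
width: 0.0345
grip_force: 0.0
```

>>> drive_tool(gripper=[-0.2,-0.2,-0.2,-0.2], linear=[[0,0,-15],[0,0,-40],[0,0,-50],[0,0,-40]], rotation=[[0,0,0],[0,0,0],[0,0,0],[0,0,0]])

```text
clock: 19.35
position: [0.476, -0.0148, 0.2]
tool_rot: [0.251, 3.13, 0.001]
ft_force: [1.0, 0.7, -0.3]
width: 0.0343
grip_force: 0.0
```

>>> drive_tool(gripper=[-0.2,-0.2,-0.2,-0.2], linear=[[0,50,0],[0,50,0],[0,40,0],[0,0,0]], rotation=[[0,0,0],[0,0,0],[0,0,0],[0,0,0]])

```text
clock: 19.85
position: [0.4986, 0.1277, 0.1983]
tool_rot: [0.24, 3.131, 0.004]
ft_force: [-0.0, -0.1, -0.2]
width: 0.0341
grip_force: 0.0
```

```bash
python3 go.py .474 -.015 .19 -9.2; python3 - <<'E'
from fit import *
g=T([.482,-.0657,-.1606],np.array([(-15,2.5,20),(-15,50,48),(1,-50,20),(1,55,20),(1,-50,20),(47,-76,79.5),(-50,-88,28)])/1e3)
N=["clean_carrier","clean_carrier_lug","edge_stop_end","edge_lug_end","nest_corner","carriage_grip","pointer_tip"]
G=dict(zip(N,g));G["index_line"]=np.array([.4268,-.0848,.0255])
O=collect(N+["index_line"],3,guess=G,rad=.02)
for n in G:
    for c in("top","side"):
        a=[o[1] for o in O if o[0]==n and o[2]==c]
        if a: print(n,c,np.mean(a,0),"exp",G[n],len(a))
a=[]
for c,(x0,y0,w,h,k) in dict(top=(318,178,90,70,6.6),side=(275,205,90,75,6.6)).items():
    p=imaging.capture(c);save(p,c+"2")
    a.append(cv2.resize(p["color"][y0:y0+h,x0:x0+w,::-1],None,fx=k*.66 ,fy=k*.66,interpolation=2))
H=min(i.shape[0] for i in a);cv2.imwrite("pics/pl.png",np.hstack([i[:H] for i in a]))
E
```

```text
now [0.4986 0.1277 0.1983] yaw -8.76 z [ 0.002  0.002 -1.   ] F [-0.  -0.1 -0.2] w 0.0341 t 19.85
shift mm [   2.6 -144.8    7.9] rot [0.0025 0.0014 0.0077]
clean_carrier top [ 0.468  -0.0648  0.025 ] exp [ 0.4676 -0.0608  0.02  ] 3
clean_carrier side [ 0.4665 -0.0626  0.0222] exp [ 0.4676 -0.0608  0.02  ] 3
clean_carrier_lug top [ 0.475  -0.0165  0.0495] exp [ 0.4752 -0.0139  0.048 ] 2
clean_carrier_lug side [ 0.4767 -0.0178  0.0475] exp [ 0.4752 -0.0139  0.048 ] 3
edge_stop_end top [ 0.4768 -0.1119  0.0223] exp [ 0.475  -0.1152  0.02  ] 3
edge_stop_end side [ 0.4749 -0.1143  0.019 ] exp [ 0.475  -0.1152  0.02  ] 3
edge_lug_end top [ 0.4914 -0.0105  0.0207] exp [ 0.4918 -0.0116  0.02  ] 3
edge_lug_end side [ 0.4919 -0.0153  0.019 ] exp [ 0.4918 -0.0116  0.02  ] 3
nest_corner top [ 0.4764 -0.1137  0.0204] exp [ 0.475  -0.1152  0.02  ] 3
nest_corner side [ 0.4731 -0.1164  0.0198] exp [ 0.475  -0.1152  0.02  ] 3
carriage_grip top [ 0.5169 -0.1495  0.0828] exp [ 0.5162 -0.1482  0.0795] 3
carriage_grip side [ 0.514  -0.1519  0.0808] exp [ 0.5162 -0.1482  0.0795] 2
pointer_tip top [ 0.4164 -0.1443  0.0328] exp [ 0.4186 -0.1446  0.028 ] 3
pointer_tip side [ 0.4177 -0.1512  0.0268] exp [ 0.4186 -0.1446  0.028 ] 3
index_line top [ 0.4255 -0.0847  0.0258] exp [ 0.4268 -0.0848  0.0255] 3
index_line side [ 0.4271 -0.0842  0.0243] exp [ 0.4268 -0.0848  0.0255] 2
```

View pics/pl.png

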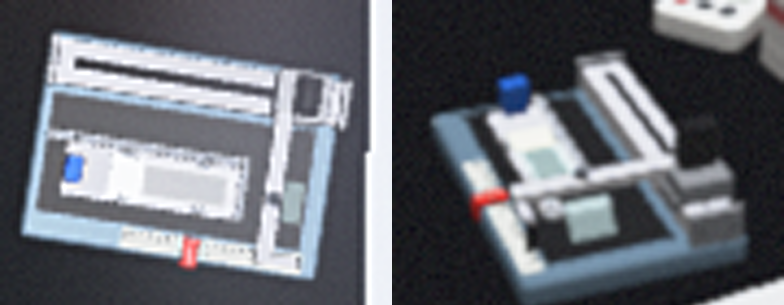

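The carrier lies in the corner, flush with the fence (left image, carrier at (150,180)), and the carriage is home. I'll check its heading and offset against the fence with line fits.

```bash
sed -i 's/("car",.*7)):/("car",(324,205,378,230),.026,6)):/; s/ray(p,\[/ray(p,[/' ln.py; python3 ln.py | grep car; python3 - <<'E'
from h import *
p=imaging.capture("top");a=cv2.resize(p["color"][200:235,320:385,::-1],None,fx=12,fy=12,interpolation=cv2.INTER_CUBIC);cv2.imwrite("pics/z.png",a)
E
python3 go.py $(python3 sp.py 47 -76) .15 -9.2
```

```text
car 6.5 yaw 1.4 along y [456. -24.] [456. -41.]
car 6.0 yaw -0.3 along y [451. -59.] [450. -75.]
car 6.3 yaw -2.1 along y [453. -41.] [453. -58.]
car 6.3 yaw 0.5 along y [495. -36.] [495. -20.]
car 16.6 yaw -7.1 along x [498.   8.] [455.  13.]
car 16.5 yaw -9.4 along x [451.   9.] [494.   2.]
car 6.2 yaw -0.9 along y [487. -86.] [487. -70.]
car 6.0 yaw 0.5 along y [ 481. -119.] [ 481. -103.]
car 6.1 yaw -3.5 along y [448. -12.] [449.   4.]
car 6.8 yaw -0.0 along x [ 444. -116.] [ 462. -116.]
car 11.0 yaw -9.3 along y [443. -39.] [447. -10.]
car 7.0 yaw -4.4 along x [ 461. -118.] [ 479. -119.]
car 7.8 yaw -1.4 along y [ 502. -106.] [ 502. -126.]
car 6.0 yaw -4.4 along x [460. -55.] [476. -56.]
car 7.0 yaw -3.3 along y [455. -86.] [456. -68.]
car 10.7 yaw -8.3 along y [476. -59.] [472. -86.]
now [0.4982 0.1235 0.1974] yaw -9.15 z [ 0. -0. -1.] F [-0.4  0.9 -0.6] w 0.0342 t 22.75
shift mm [ -61.  -265.3   47.4] rot [0.     0.     0.0008]
```

View pics/z.png

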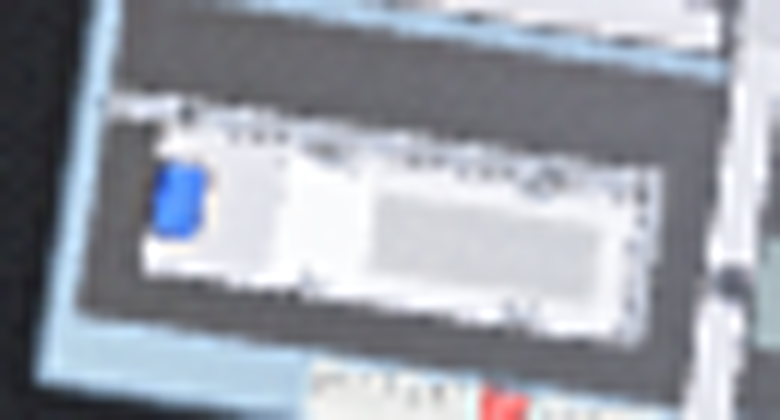

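Carrier and fence look parallel to within about 1 mm. I'll give the middle of the long edge a gentle push with shut fingers to seat it squarely.

```bash
python3 go.py $(python3 sp.py -52 18) .197 -9.2 $(python3 sp.py -52 18) .0415 -9.2
```

```text
now [0.4982 0.1235 0.1974] yaw -9.15 z [ 0. -0. -1.] F [-0.4  0.9 -0.6] w 0.0342 t 22.75
shift mm [  38.  -171.3    0.4] rot [0.     0.     0.0008]
shift mm [  0.    0.  155.5] rot [0. 0. 0.]
```

>>> drive_tool(gripper=[-1,-1,-1,-1,-1,-1,-1,-1,-1], linear=[[10,-45,0],[10,-45,0],[10,-45,0],[8,-36,0],[0,0,45],[0,0,50],[0,0,45],[0,0,12],[0,0,3]], rotation=[[0,0,0],[0,0,0],[0,0,0],[0,0,0],[0,0,0],[0,0,0],[0,0,0],[0,0,0],[0,0,0]])

```text
clock: 23.88
position: [0.4336, -0.0395, 0.0423]
tool_rot: [-0.251, -3.131, 0.0]
ft_force: [-0.7, -0.4, -0.7]
width: -0.0001
grip_force: 0.0
```

>>> drive_tool(gripper=[-1,-1,-1,-1], linear=[[-3,0,0],[-2,0,0],[-2,0,0],[0,0,0]], rotation=[[0,0,0],[0,0,0],[0,0,0],[0,0,0]])

```text
clock: 24.38
position: [0.441, -0.0404, 0.0429]
tool_rot: [0.25, 3.13, 0.0]
ft_force: [1.3, -0.5, 0.3]
width: -0.0
grip_force: 0.0
```

```bash
python3 go.py $(python3 sp.py -42 18) .0415 -9.2
```

```text
now [ 0.441  -0.0404  0.0429] yaw -9.15 z [ 0.001 -0.    -1.   ] F [ 1.3 -0.5  0.3] w -0.0 t 24.38
shift mm [-2.5 -0.4  1.4] rot [0.0001 0.0014 0.001 ]
```

>>> drive_tool(gripper=[-1,-1,-1,-1], linear=[[-1,0,0.5],[-1,0,0.5],[-1,0,0],[0,0,0]], rotation=[[0,0,0],[0,0,0],[0,0,0],[0,0,0]])

```text
clock: 24.88
position: [0.4434, -0.041, 0.0413]
tool_rot: [-0.251, -3.131, 0.0]
ft_force: [-0.1, -0.1, -0.1]
width: -0.0003
grip_force: 0.0
```

>>> drive_tool(gripper=[-1,-1], linear=[[-1.5,0,0],[0,0,0]], rotation=[[0,0,0],[0,0,0]])

```text
clock: 25.12
position: [0.4437, -0.041, 0.0413]
tool_rot: [-0.25, -3.129, -0.0]
ft_force: [-1.6, 0.7, 1.6]
width: -0.0001
grip_force: 0.9
```

>>> drive_tool(gripper=[-1,-1], linear=[[-1.5,0,0],[0,0,0]], rotation=[[0,0,0],[0,0,0]])

```text
clock: 25.38
position: [0.4439, -0.0411, 0.0412]
tool_rot: [-0.25, -3.127, -0.001]
ft_force: [-5.0, 0.7, 2.9]
width: 0.0002
grip_force: 2.7
```

Contact held at 5 N with no movement, so the carrier is seated. Now to the carriage grip.

>>> drive_tool(gripper=[-1,-1,-1,-1,-1], linear=[[6,0,0],[6,0,0],[0,0,-40],[0,0,-50],[0,0,-20]], rotation=[[0,0,0],[0,0,0],[0,0,0],[0,0,0],[0,0,0]])

```text
clock: 26.0
position: [0.4365, -0.0396, 0.1538]
tool_rot: [0.25, 3.125, 0.0]
ft_force: [0.5, -0.5, -0.5]
width: -0.0003
grip_force: 0.0
```

```bash
sed -i 's/.482,-.0657/.4814,-.067/' sp.py; python3 go.py $(python3 sp.py 47 -76) .15 -9.2 $(python3 sp.py 47 -76) .074 -9.2
```

```text
now [ 0.4365 -0.0396  0.1538] yaw -9.16 z [ 0.006 -0.    -1.   ] F [ 0.5 -0.5 -0.5] w -0.0003 t 26.0
shift mm [-95.6 -95.9   4.3] rot [0.0008 0.0062 0.0007]
shift mm [ 0.  0. 76.] rot [0. 0. 0.]
```

>>> drive_tool(gripper=[-0.2,-0.2,-0.2,-0.2,-0.2], linear=[[-30,-30,0],[-35,-35,0],[-30,-30,0],[0,0,0],[0,0,0]], rotation=[[0,0,0],[0,0,0],[0,0,0],[0,0,0],[0,0,0]])

```text
clock: 26.62
position: [0.5128, -0.148, 0.1512]
tool_rot: [-0.251, -3.131, -0.001]
ft_force: [-1.1, 0.6, -0.1]
width: 0.0338
grip_force: 0.0
```

```bash
python3 go.py $(python3 sp.py 47 -76) .074 -9.2
```

```text
now [ 0.5128 -0.148   0.1512] yaw -9.16 z [-0.  0. -1.] F [-1.1  0.6 -0.1] w 0.0338 t 26.62
shift mm [-3.1 -1.1 77.2] rot [ 0.0004 -0.0004  0.0008]
```

>>> drive_tool(gripper=[-0.2,-0.2,-0.2,-0.2,-0.6,-1,-1,-1,-1], linear=[[-3,-1,25],[0,0,30],[0,0,16],[0,0,6],[0,0,0],[0,0,0],[0,0,0],[0,0,0],[0,0,0]], rotation=[[0,0,0],[0,0,0],[0,0,0],[0,0,0],[0,0,0],[0,0,0],[0,0,0],[0,0,0],[0,0,0]], grip_force=80)

```text
clock: 27.75
position: [0.5162, -0.1499, 0.075]
tool_rot: [0.251, 3.131, 0.0]
ft_force: [-1.4, -0.3, 5.5]
width: 0.0106
grip_force: 79.6
```

```bash
python3 go.py $(python3 sp.py 47 -76) .074 -9.2
```

```text
now [ 0.5162 -0.1499  0.075 ] yaw -9.17 z [ 0.001  0.    -1.   ] F [-1.4 -0.3  5.5] w 0.0106 t 27.75
shift mm [0.7 0.3 1. ] rot [0.0002 0.0008 0.0005]
```

>>> drive_tool(gripper=[-1,-1,-1,-1,-1,-1,-1], linear=[[0,2,-0.5],[0,6,0],[0,9,0],[0,10,0],[0,10,0],[0,5,0],[0,0,0]], rotation=[[0,0,0],[0,0,0],[0,0,0],[0,0,0],[0,0,0],[0,0,0],[0,0,0]])

```text
clock: 28.62
position: [0.5229, -0.109, 0.075]
tool_rot: [0.251, 3.131, -0.003]
ft_force: [0.0, -6.0, 2.0]
width: 0.0102
grip_force: 79.1
```

```bash
python3 go.py $(python3 sp.py 47 -16) .075 -9.2
```

```text
now [ 0.5229 -0.109   0.075 ] yaw -9.17 z [ 0.001 -0.002 -1.   ] F [ 0. -6.  2.] w 0.0102 t 28.62
shift mm [ 0.7 18.9  0. ] rot [-0.0016  0.0012  0.0005]
```

>>> drive_tool(gripper=[-1,-1,-1,-1], linear=[[0,6,0],[0,6,0],[0,4,0],[0,0,0]], rotation=[[0,0,0],[0,0,0],[0,0,0],[0,0,0]])

```text
clock: 29.12
position: [0.5254, -0.0941, 0.0751]
tool_rot: [0.252, 3.13, -0.004]
ft_force: [-0.5, -6.4, 2.0]
width: 0.0104
grip_force: 79.2
```

```bash
python3 go.py $(python3 sp.py 47 -16) .075 -9.2; cat > m.py <<'E'
from fit import *
import sys
u=np.array([.16,.987])
for c in("top","side"):
    D=[]
    for k in range(3):
        p=imaging.capture(c);r=[]
        for m in("pointer_tip","index_line"):
            L=[np.array(x["at"]) for x in models.landmark_of(m,p) if np.hypot(x["at"][0]-.427,x["at"][1]+.085)<.03 and x["conf"]>.25]
            r.append(L[0] if L else None)
            if L: print(c,m,L[0])
        if all(x is not None for x in r): D.append((r[0]-r[1])[:2]@u*1e3)
    print(c,"pointer-index mm",np.round(D,1))
    save(p,c+sys.argv[1])
a=[]
for c,(x0,y0) in dict(top=(345,215),side=(280,232)).items():
    i=cv2.imread(f"pics/{c}{sys.argv[1]}.png")[y0:y0+38,x0:x0+38];a.append(cv2.resize(i,None,fx=10,fy=10,interpolation=cv2.INTER_CUBIC))
cv2.imwrite(f"pics/m{sys.argv[1]}.png",np.hstack(a))
E
python3 m.py 5
```

```text
now [ 0.5254 -0.0941  0.0751] yaw -9.21 z [ 0.001 -0.003 -1.   ] F [-0.5 -6.4  2. ] w 0.0104 t 29.12
shift mm [0.8 3.7 0. ] rot [-0.0023  0.0015 -0.0002]
top pointer_tip [ 0.4241 -0.0881  0.0333]
top pointer_tip [ 0.4255 -0.0851  0.033 ]
top pointer_tip [ 0.425  -0.087   0.0325]
top pointer-index mm []
side pointer_tip [ 0.4247 -0.0958  0.0283]
side index_line [ 0.4273 -0.085   0.0238]
side pointer_tip [ 0.4277 -0.0959  0.0267]
side index_line [ 0.4256 -0.0844  0.0239]
side pointer_tip [ 0.4286 -0.0987  0.0244]
side index_line [ 0.4274 -0.0839  0.0222]
side pointer-index mm [-11.1 -11.  -14.4]
```

View pics/m5.png

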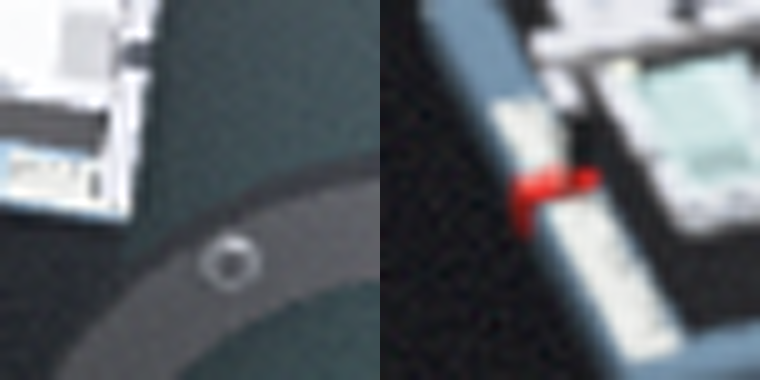

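The arm hides the top view. In the side view the pointer (right half, (572,150)) stands just beside the red index (555,185) and is nearly there. I'll locate the index from its red blob, using the loaded blue lug as a reference against camera bias.

```bash
cat > ix.py <<'E'
from fit import *
q=[.4814,-.067,np.radians(-9.2)]
def cen(p,b):  # centroid of projected box hull
    P=T(q,np.array([(x,y,z) for x in b[0] for y in b[1] for z in b[2]])/1e3)
    h=cv2.convexHull(proj(p,P).astype(np.float32)).astype(np.float64).reshape(-1,1,2).astype(np.float32)
    m=cv2.moments(h);return np.array([m["m10"],m["m01"]])/m["m00"],m["m00"]
def blob(im,hs,near):
    w=np.zeros(im.shape[:2]);f=im.astype(float)
    w=np.clip(f[...,hs]-np.maximum(f[...,1],f[...,2-hs])-(25),0,60)
    Y,X=np.mgrid[:im.shape[0],:im.shape[1]];w[np.hypot(X-near[0],Y-near[1])>9]=0
    return np.array([(w*X).sum(),(w*Y).sum()])/w.sum(),w.sum()/60
for c in("top","side"):
    p=imaging.capture(c);im=cv2.imread(f"pics/{c}2.png")[:,:,::-1]
    lp,la=cen(p,((-23,-7),(45,55),(26,48)));lo,lA=blob(im,2,lp)
    f=lambda t:cen(p,((-59.5,-42.5),(t-4.5,t+4.5),(20.5,25.5)))
    i0,ia=f(-27);io,iA=blob(im,0,i0)
    print(c,"lug pred",lp,"obs",lo,la.__round__(1),lA.__round__(1),"| idx obs",io,"pred(-27)",i0,round(ia,1),round(iA,1))
    for nm,b in(("raw",0*lp),("lugcorr",lo-lp)):
        d=f(-17)[0]-f(-37)[0];print("  ",nm,"index y local",round(-27+20*(io-b-i0)@d/(d@d),2),"travel",round(61+20*(io-b-i0)@d/(d@d),2), "resid px",(io-b-i0-d*((io-b-i0)@d/(d@d))).round(2))
E
python3 ix.py; python3 go.py $(python3 sp.py 47 -15) .075 -9.2
```

```text
top lug pred [335.0739 216.3815] obs [334.4217 216.306 ] 26.9 22.8 | idx obs [361.0609 235.6553] pred(-27) [361.962  234.5619] 24.3 22.4
   raw index y local -25.11 travel 62.89 resid px [-0.18  1.2 ]
   lugcorr index y local -26.82 travel 61.18 resid px [-0.18  1.18]
side lug pred [301.8796 227.1061] obs [302.5472 225.1681] 64.8 33.7 | idx obs [296.5337 250.3348] pred(-27) [297.4727 250.2274] 29.0 30.4
   raw index y local -25.56 travel 62.44 resid px [-0.76  0.43]
   lugcorr index y local -30.95 travel 57.05 resid px [-2.1   1.17]
now [ 0.5253 -0.0944  0.075 ] yaw -9.23 z [ 0.001 -0.003 -1.   ] F [-1.3 -7.3  1.9] w 0.0105 t 30.12
shift mm [0.7 5.  0. ] rot [-0.0024  0.0014 -0.0005]
```

>>> drive_tool(gripper=[-1,-1,-1,-1], linear=[[0,3,0],[0,3,0],[0,0,0],[0,0,0]], rotation=[[0,0,0],[0,0,0],[0,0,0],[0,0,0]])

```text
clock: 30.62
position: [0.5262, -0.0887, 0.075]
tool_rot: [0.253, 3.13, -0.004]
ft_force: [-0.9, -7.9, 2.5]
width: 0.0105
grip_force: 79.2
```

```bash
python3 go.py $(python3 sp.py 47 -14) .075 -9.2; python3 m.py 6; python3 - <<'E'
from fit import *
q=[.4814,-.067,np.radians(-9.2)]
p=imaging.capture("side");a=[]
x0,y0=284,234
for n in("2","5","6"):
    i=cv2.imread(f"pics/side{n}.png")[y0:y0+36,x0:x0+26]
    i=cv2.resize(i,None,fx=10,fy=10,interpolation=cv2.INTER_CUBIC);a.append(i)
for y in (-28,-25.5,-23):
    uv=((proj(p,T(q,np.array([(-50,y,28)])/1e3))[0]+.5-[x0,y0])*10).round().astype(int);print(y,uv);cv2.circle(a[2],tuple(map(int,uv)),2,(0,255,0),-1)
cv2.imwrite("pics/fin.png",np.hstack(a))
E
```

```text
now [ 0.5262 -0.0887  0.075 ] yaw -9.24 z [ 0.001 -0.003 -1.   ] F [-0.9 -7.9  2.5] w 0.0105 t 30.62
shift mm [0.7 0.3 0. ] rot [-0.0027  0.0015 -0.0007]
top pointer_tip [ 0.4273 -0.0813  0.03  ]
top pointer_tip [ 0.4238 -0.0806  0.0318]
top pointer_tip [ 0.426  -0.0807  0.0315]
top pointer-index mm []
side pointer_tip [ 0.4306 -0.09    0.0287]
side pointer_tip [ 0.4268 -0.087   0.027 ]
side index_line [ 0.4269 -0.088   0.0232]
side pointer_tip [ 0.4279 -0.0925  0.0269]
side index_line [ 0.4274 -0.0846  0.0251]
side pointer-index mm [ 1.  -7.7]
-28 [144 151]
-25.5 [141 145]
-23 [138 140]
```

View pics/fin.png

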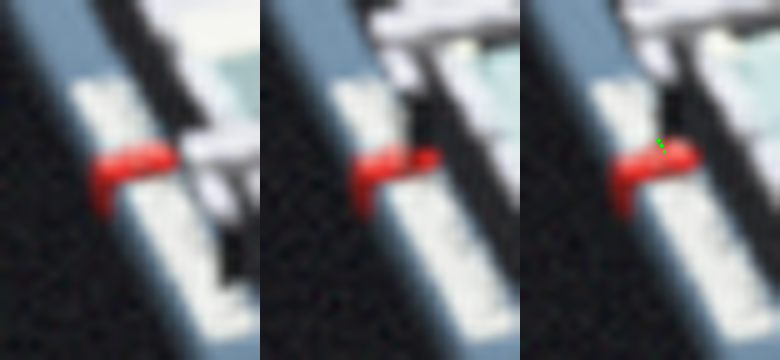

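Panels from left to right are home, t≈56 and t≈62. In the last one the tip (670,140) is at the far edge of the index, which is about right given its height. I'll check this numerically with difference images of the pointer.

```bash
python3 - <<'E'
from fit import *
q=[.4814,-.067,np.radians(-9.2)]
p=imaging.capture("side")
g={n:cv2.cvtColor(cv2.imread(f"pics/side{n}.png"),cv2.COLOR_BGR2GRAY).astype(int) for n in "256"}
np.set_printoptions(linewidth=150)
pr=lambda y,z=28:proj(p,T(q,np.array([(-50,y,z)])/1e3))[0]
print("pred tip home",pr(-88),"t56.4",pr(-31.6),"t62",pr(-26))
print("home tip dark (6-2) rows 254-266, cols 300-312");print((g["6"]-g["2"])[254:267,300:313])
print("t56 (2-5) rows 240-256 cols 292-306");print((g["2"]-g["5"])[240:256,292:306])
print("t62 (2-6)");print((g["2"]-g["6"])[240:256,292:306])
im=cv2.imread("pics/side2.png").astype(int);print("red in 2");print((im[...,2]-im[...,1])[244:257,290:304])
t=T(q,np.array([(x,y,25.5) for x in(-59.5,-42.5) for y in (-30.5,-21.5)])/1e3);print("index top face corners at y=-26",proj(p,t).round(1).tolist())
E
```

```text
pred tip home [305.8554 262.5979] t56.4 [298.386  249.3924] t62 [297.6877 248.1579]
home tip dark (6-2) rows 254-266, cols 300-312
[[   0    0    3   -4  -91 -169 -166 -106  -22   -1    1   -2    0]
 [   1    0    2    3  -27  -85 -116  -88  -28    0    2   -2   -1]
 [   0    1   -2   -1    0  -16  -40  -43  -13    2    1    0   -2]
 [  -1    1    1   -2    1   11   24    7    0   -3    3    0   -1]
 [  -2    0   -1   -1    0   35   79   35    7    1   -2   -3    4]
 [   0    0    0   -1    3   59  116   47    7   -3    0    2    0]
 [  -1    1    1   -2   -2   56  135   87   15   -2    2   -3    0]
 [  -1    0    1   -1   -2   45  152  119   32    2   -2    4    1]
 [   1    1    0    0   -3   37  103   64   22    0   -2    5   -2]
 [   0    1   -3    0   -2   11   17    7    8    2    3   -1    1]
 [   0   -1    3   -2   -1    0    0    0    1   -1   -1    0    4]
 [   1    2    2    1    0    0   -2   -2   -2    2    0    0   -1]
 [  -2    2   -1    0    0    0    0    0    1    2    2    0    0]]
t56 (2-5) rows 240-256 cols 292-306
[[  -1    2   -1   -5  -78 -176 -180 -121  -29  
[... 2473 characters left out ...]
 -1  -1   0]
 [ -7 -11 -19 -12  -4  -3  -3  -3  -2  -4  -3  -2  -4  -3]
 [ -3  -9 -17 -16 -10   1  27  43  65  79  65  23  -3  -1]
 [ -1  -7  -8  28  49  68 100 108 127 134 144  95   1  -1]
 [  2  -2   7  75 124 140 158 138 139 157 155  88   2  -1]
 [ -6  -4  16  92 145 163 150 110  74  50  37   7 -11  -5]
 [  1  -2  17  80 105  70  20   6   6   8   3  -3  -9  -3]
 [ -1  -4   9  60  86  33 -14 -12  -3  -3  -3  -2  -7  -7]
 [ -1  -1  13  49  76  24 -21 -14  -3  -1  -2  -1  -4  -7]
 [  0  -6  -4  18  44  13 -16 -17  -8  -2  -2  -1  -1  -7]
 [  3  -1  -2   1   8  -5 -16 -19 -12  -2  -1  -1  -2  -7]]
index top face corners at y=-26 [[294.4, 250.8], [293.4, 248.8], [301.3, 249.4], [300.2, 247.4]]
```

The tip pixels match the model in all three pictures: (306,262) at home and (298,248) now. That puts the index at a travel of about 62 mm, where the carriage stands now. Handing in.

>>> drive_tool(gripper=[-1,-1,-1,-1], linear=[[0,0,0],[0,0,0],[0,0,0],[0,0,0]], rotation=[[0,0,0],[0,0,0],[0,0,0],[0,0,0]])

```text
clock: 32.12
position: [0.5262, -0.0887, 0.0751]
tool_rot: [0.253, 3.13, -0.004]
ft_force: [-0.7, -6.2, 2.5]
width: 0.0104
grip_force: 79.2
```

```bash
python3 go.py $(python3 sp.py 47 -14) .075 -9.2; python3 - <<'E'
from workcell import job
print(job.job_done())
E
```

```text
now [ 0.5262 -0.0887  0.0751] yaw -9.24 z [ 0.001 -0.003 -1.   ] F [-0.7 -6.2  2.5] w 0.0104 t 32.12
shift mm [0.7 0.3 0. ] rot [-0.0027  0.0015 -0.0007]
the job is handed in; nothing more can be done
None
```

I handed the job in at about 32 s: the clean carrier is seated against the fence and end stop and let go, and the gripper is holding the carriage with its pointer at the red index, to within about 1–2 mm by my measurement; no pass/fail verdict came back.

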